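# Lock the jam nut on a pallet rest

## Task

Slide the open-ended spanner flat and fully home onto the brass lower nut of the green pallet rest, its handle passing the steel post on the robot's side so that the post will stop it. Then swing the red-pin lever of the jam nut clockwise (seen from above) until it comes up tight against the lower nut, and pull it up with about 17 N at the pin, not under 14 N nor over 20 N. The lower nut must not turn by more than a twelfth of a turn; let go, leaving the spanner on the nut and the lever where it came tight, and leave the other things alone.

Things in the scene. Friction and masses are not known exactly. Their poses are not given: they have to be found in the camera images.
- rest: green pallet rest, fixed to the bench. Plate 120 x 210 x 12 mm, from 60 mm behind to 150 mm ahead of the stud along the rest's y axis; top 12 mm above the bench. Origin on the bench under the stud (stud and nuts axis vertical, z up). A fixed 22 mm stud with rubber cap rises to 72 mm above the bench. The spanner goes on with its handle along the rest's +y, sliding along -y.
- post: fixed steel reaction post, 16 mm diameter, 30 mm high on the plate, at rest x = +24 mm, y = +100 mm; origin at its foot on the plate top. The robot's side means the rest's -x side: a seated spanner's shank lies there, 6 mm off the post when parallel to the rest's y axis; when dragged clockwise the shank bears on it and stops.
- nut_center (a point): centre of the brass lower hex nut: 36 mm across flats, 16 mm high, standing on the plate; 8 mm above the plate. At lower_nut = 0 two flats are parallel to the rest's y axis and corners point to +y and -y.
- nut_corner (a point): corner of the lower nut that points roughly to the rest's +y, 20.8 mm from the axis, 8 mm above the plate; it shows whether the nut has turned.
- lower_nut (a joint): angle of the lower nut on the stud, rad, clockwise from above positive, 0 = square with the rest; starts within 0.06. It turns stiffly (0.1 N m). With the spanner on and dragged against the post it ends at 0.15 to 0.35.
- jam_pin (a point): middle of the upright red grip pin on the jam nut's lever: 13 mm diameter, 45 mm high, its middle 55 mm above the plate (67 mm above the bench), 70 mm from the nuts' axis, which it circles level. It starts on the rest's +x or -y side and must swing 0.9 to 2.0 rad clockwise. Lever 14 x 10 mm, underside 21 mm above the plate.
- spanner_jaw (a point): jaw centre of the loose spanner (0.17 kg), 5 mm above its flat underside; axes as the spanner: handle along +y, mouth opens to -y, z up. Jaw 38 mm wide, arms reach 19 mm ahead of this point with flared tips, throat floor 23 mm behind it, 66 mm wide outside, 10 mm thick; shank 20 mm wide. Fully home this point lies over the nut axis within 5 mm (throat against the nut's corner at 2 mm past).
- spanner_grip (a point): centre of the orange handle, 145 mm from the jaw centre along the spanner's +y; handle 26 mm wide, 22 mm high, 115 to 195 mm from the jaw centre, underside flush with the jaw's. Site 11 mm above the underside.
- driver: screwdriver, bystander; leave alone.
- tweeter: small round black tweeter, 72 mm diameter, bystander; leave alone.
- screw_bin: open blue bin of screws 120 x 160 x 50 mm, bystander; leave alone.
- jam_nut: steel hex jam nut, 36 mm across flats, 12 mm high, 1 mm above the lower nut; origin on the nuts' axis at the plate top. Where it comes tight differs each time and must be felt: running friction is 3 to 6 N at the pin, and once tight the force keeps rising. It drags the lower nut round unless that is held; let go, it springs back a little.
Things that resemble listed ones, but are neither listed nor needed, are in the scene too. Of the things like the part that bears spanner_jaw, leave any that is blue; of the rest the smaller one is meant.

How it is judged:
By the outcome, as a careful person would: the job done as asked, in the order asked, and still so for the second after the job is handed in, with the robot touching nothing.
It also fails if it takes over 72 s, if anything falls off the work surface, if the arm or the gripper's body presses on something with over 40 N, if the wrist force passes 120 N, or if a joint passes its speed limit or range.

## Robot

A 6-joint arm with a two-finger parallel gripper is mounted at the origin on the work surface. World frame = base frame: x ahead of the robot, y to its left, z up, the work surface at z = 0. Lengths are in m, angles in rad, forces in N, time in s.
With the tool pointing down it reaches from about 0.325 to 0.85 m from the base axis. Payload 15.5 kg.
Tool frame: the origin (TCP) lies on the centre line of the jaws, within the pads' length; the fingertips stand 14 mm ahead of it and the grasp point (between the pads) lies 5 mm behind it; y points along the fingers, x is the direction in which the jaws open and shut, and the axes are right-handed (so a half turn about y gives the same grasp; the last joint's range is limited). The gripper opens to 91 mm and grips with 3 to 60 N. Pads are 32 mm wide; open, the fingers measure 118 mm over their backs; the gripper's body (76 mm by 178 mm) begins 60 mm behind the grasp point.
Start: joints at [-1.391, 0.494, 1.345, -0, 1.302, -0.096], TCP at [0.17, -0.601, 0.228] pointing down, gripper open.
Joint ranges: [-2.91, 2.91], [-0.82, 2.16], [0.22, 2.67], [-1.22, 4.37], [0.12, 2.79], [-3.08, 3.08]. Speed limits (rad/s): [1.89, 1.89, 2.57, 3.01, 3.01, 3.01].

## Interface

Orientations are given as a unit quaternion [w, x, y, z].
In Python, from rig import r gives the robot as it stands. Calls block until the motion is done:
- r.movep(position, orientation): joint-space move of the TCP to a pose.
- r.move_linear(position, attitude=None, velocity=0.15): straight line of the TCP; attitude=None keeps the orientation; velocity is the mean speed in m/s.
- r.goto_joints(angles): joint-space move.
- r.gripper_open() and r.close_gripper(grasp_force=None): open the fingers fully, or close them until they stop; grasp_force is the grip in N (None keeps the last).
- r.sleep(seconds).
- r.ik(position, orientation): joint angles nearest the present ones, or None.
- r.sense(): the state.
- r.camera(name): name is "scene" or "top" or "wrist"; returns a dict with "color" (400x640x3 uint8, red, green, blue), "camera_matrix" (3x3 intrinsics, pixels), "world_to_cam" (4x4, takes a point from world to camera coordinates); the wrist camera has in their place "tool_from_camera" (4x4, takes a point from camera to tool coordinates, whose origin is the TCP and whose axes are the tool frame's). Camera axes: x right, y down, z forward; pixel columns grow to the right and rows downward; lengths in m; the calibration is good to about 2 mm. A picture is of the moment at which its call begins: read the wrist's pose just before it. There is no depth.
A pose or a line that the arm cannot do raises r.MotionError and nothing moves.
- r.job_done(): hands the job in, once; it reports no verdict.
The state is a dict: "time_s": time; "q": joint angles; "joint_velocities": joint speeds; "joint_torque": joint torques, N m; "eef_pos": TCP position; "ee_rot": TCP orientation; "force": force on the tool from outside, world axes, zero at the start; "ft_torque": the same for the moment, N m; "opening": opening from 0.0 (shut) to 1.0 (fully open).
Only numpy, scipy, OpenCV 4.12 (cv2) and the standard library are available. Lean on these libraries where they do the work, as an engineer would, in place of code of your own. Each camera call takes 0.05 s, during which the arm holds its last target.

## Working session

There is one attempt and no reset: what is moved stays moved. The work goes in short steps, each a Python script; the robot and the scene stay as the last script left them, time stands still between calls to the robot, and variables do not carry over. Pictures are saved under pics/ and viewed, and the job is handed in when it is done.

```bash
ls; mkdir -p pics
python3 - <<'E'
from rig import r
import cv2,numpy as np,json
for n in("scene","top","wrist"):
    s=r.sense();c=r.camera(n);cv2.imwrite(f"pics/{n}0.png",c["color"][:,:,::-1])
    print(n,np.round(c["camera_matrix"],1).tolist(),np.round(c.get("world_to_cam",c.get("tool_from_camera")),4).tolist())
print({k:np.round(v,3).tolist() for k,v in s.items()})
E
```

```text
pics
scene [[414.7, 0.0, 317.1], [0.0, 414.7, 199.0], [0.0, 0.0, 1.0]] [[-0.6142, 0.7892, 0.0037, 0.3112], [0.6254, 0.4896, -0.6075, -0.2554], [-0.4812, -0.3708, -0.7943, 1.3471], [0.0, 0.0, 0.0, 1.0]]
top [[373.4, 0.0, 312.0], [0.0, 373.4, 195.9], [0.0, 0.0, 1.0]] [[0.0273, -0.9994, -0.0223, -0.0298], [-0.9981, -0.026, -0.0553, 0.508], [0.0547, 0.0238, -0.9982, 1.0503], [0.0, 0.0, 0.0, 1.0]]
wrist [[278.4, 0.0, 326.7], [0.0, 278.4, 196.5], [0.0, 0.0, 1.0]] [[1.0, 0.0005, 0.0002, -0.0003], [-0.0001, -0.244, 0.9698, -0.1568], [0.0006, -0.9698, -0.244, 0.0687], [0.0, 0.0, 0.0, 1.0]]
{'time_s': 0.1, 'q': [-1.391, 0.494, 1.346, 0.0, 1.302, -0.095], 'joint_velocities': [0.002, -0.002, -0.003, -0.001, -0.004, 0.001], 'joint_torque': [0.006, -88.024, -38.254, 0.071, 0.048, -0.0], 'eef_pos': [0.17, -0.601, 0.227], 'ee_rot': [0.564, -0.564, 0.427, -0.426], 'force': [-0.635, -0.392, -0.499], 'ft_torque': [0.039, 0.022, 0.02], 'opening': 0.997}
```

View pics/scene0.png

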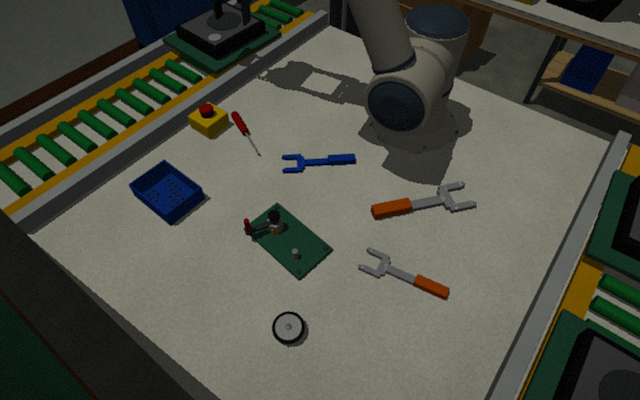

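View pics/top0.png

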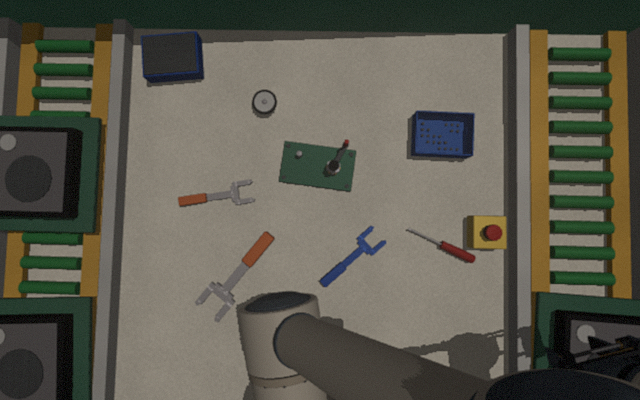

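View pics/wrist0.png

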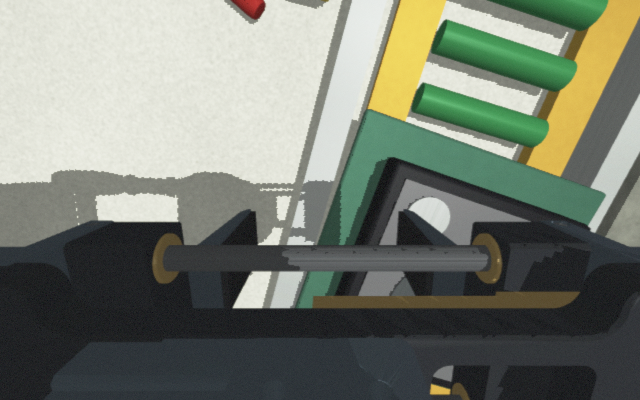

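```bash
cat > h.py <<'E'
import cv2,numpy as np
def crop(src,dst,x0,y0,x1,y1,k):
    im=cv2.imread(src)[y0:y1,x0:x1]
    im=cv2.resize(im,None,fx=k,fy=k,interpolation=cv2.INTER_CUBIC)
    im=cv2.convertScaleAbs(im,alpha=1.5,beta=10)
    for i in range(x0-x0%20+20,x1,20): cv2.putText(im,str(i),((i-x0)*k,10),0,.35,(0,0,255),1);cv2.line(im,((i-x0)*k,12),((i-x0)*k,18),(0,0,255),1)
    for i in range(y0-y0%20+20,y1,20): cv2.putText(im,str(i),(0,(i-y0)*k+4),0,.35,(0,0,255),1);cv2.line(im,(24,(i-y0)*k),(30,(i-y0)*k),(0,0,255),1)
    cv2.imwrite(dst,im)
CAM={"scene":([[414.7,0,317.1],[0,414.7,199.0],[0,0,1]],[[-0.6142,0.7892,0.0037,0.3112],[0.6254,0.4896,-0.6075,-0.2554],[-0.4812,-0.3708,-0.7943,1.3471]]),
"top":([[373.4,0,312.0],[0,373.4,195.9],[0,0,1]],[[0.0273,-0.9994,-0.0223,-0.0298],[-0.9981,-0.026,-0.0553,0.508],[0.0547,0.0238,-0.9982,1.0503]])}
def ray(px,z,K,R,t):
    d=R.T@np.linalg.solve(np.array(K),[px[0],px[1],1.]);c=-R.T@t
    return c+d*(z-c[2])/d[2]
def onz(cam,px,z):
    K,T=CAM[cam];T=np.array(T);return ray(px,z,K,T[:,:3],T[:,3])
def proj(cam,p):
    K,T=CAM[cam];T=np.array(T);q=np.array(K)@(T[:,:3]@np.array(p)+T[:,3]);return q[:2]/q[2]
E
python3 - <<'E'
from h import *
crop("pics/top0.png","pics/tc.png",170,125,370,225,4)
crop("pics/scene0.png","pics/sc.png",230,190,460,310,3)
E
```

```text
(no output)
```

View pics/tc.png

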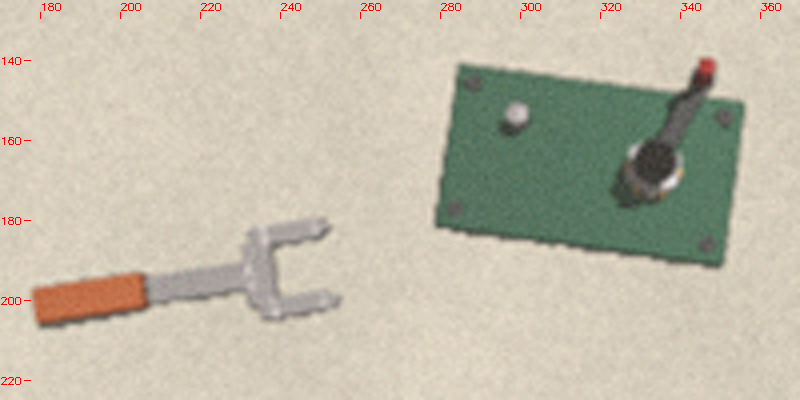

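View pics/sc.png

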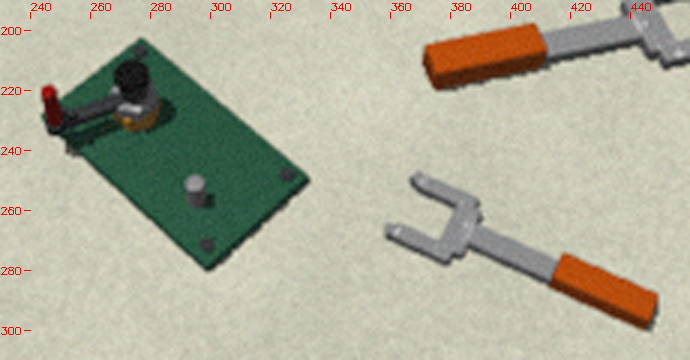

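The small spanner with the orange handle sits at top (240,192) and scene (385,255). Lookalikes are the bigger orange one at top (222,295) and scene (455,200), and the blue one at top (370,245). By size and colour the first is meant. The rest has its stud at top (333,165), post at (299,154) and red pin at (346,142).

Run:
```python
from h import *
np.set_printoptions(precision=4,suppress=True)
tc=lambda x,y:(170+x/4,125+y/4)
sc=lambda x,y:(230+x/3,190+y/3)
c=[onz("top",tc(*p),.012) for p in((458,65),(744,102),(722,266),(436,226))]
cs=[onz("scene",sc(*p),.012) for p in ((209,269),(43,116),(141,39),(308,180))]
for n,k in(("top",c),("scene",cs)):
    print(n,[x[:2] for x in k]); print("len",np.linalg.norm(k[0]-k[1]),np.linalg.norm(k[2]-k[3]),np.linalg.norm(k[1]-k[2]),np.linalg.norm(k[0]-k[3]))
    v=(k[0]+k[3]-k[1]-k[2]);yaw=np.arctan2(-v[0],v[1]);ctr=sum(k)/4
    ydir=np.array([-np.sin(yaw),np.cos(yaw)]);print("yaw",yaw,"origin",ctr[:2]-.045*ydir)
print("stud",onz("top",tc(656,158),.072),onz("scene",sc(131,72),.072))
print("post",onz("top",tc(517,112),.042),onz("scene",sc(195,182),.042))
print("pin top",onz("top",tc(706,66),.0895),onz("scene",sc(48,90),.0895))
print("handle end", onz("top",tc(36,307),.022),"front",onz("top",tc(146,290),.022), "scene front",onz("scene",sc(560,268),.022),"end",onz("scene",sc(655,309),.022))
print("tips",onz("top",tc(326,228),.01),onz("top",tc(337,297),.01),onz("scene",sc(414,178),.01),onz("scene",sc(389,229),.01))
```

```text
top [array([0.6643, 0.0674]), array([ 0.6422, -0.1387]), array([ 0.5241, -0.1256]), array([0.5475, 0.0795])]
len 0.20727921736254074 0.20638857938781674 0.11887032762178892 0.11740773339705562
yaw -0.11025589324039016 origin [ 0.5896 -0.0741]
scene [array([0.6694, 0.0739]), array([ 0.6456, -0.1311]), array([ 0.5308, -0.1194]), array([0.5556, 0.0874])]
len 0.2063834958432551 0.20821269663057956 0.11542781258585827 0.11454969797392428
yaw -0.11750977352919059 origin [ 0.5951 -0.067 ]
stud [ 0.5919 -0.0748  0.072 ] [ 0.5928 -0.0702  0.072 ]
post [0.6261 0.022  0.042 ] [0.6279 0.0265 0.042 ]
pin top [ 0.6518 -0.1059  0.0895] [ 0.6555 -0.1015  0.0895]
handle end [0.4816 0.3618 0.022 ] front [0.4958 0.2835 0.022 ] scene front [0.5024 0.2943 0.022 ] end [0.4877 0.3693 0.022 ]
tips [0.5443 0.1589 0.01  ] [0.4949 0.1492 0.01  ] [0.4984 0.1555 0.01  ] [0.5509 0.166  0.01  ]
```

```bash
cat >> h.py <<'E'
from scipy.spatial.transform import Rotation as Ro
def quat(tz):  # tool z horizontal dir (x,y); tool y down
    tz=np.array([tz[0],tz[1],0.]);tz/=np.linalg.norm(tz);y=np.array([0,0,-1.]);x=np.cross(y,tz)
    q=Ro.from_matrix(np.c_[x,y,tz]).as_quat();return [q[3],q[0],q[1],q[2]]
def wsnap(r,name):
    s=r.sense();c=r.camera("wrist");cv2.imwrite(f"pics/{name}.png",c["color"][:,:,::-1])
    w=s["ee_rot"];T=np.eye(4);T[:3,:3]=Ro.from_quat([w[1],w[2],w[3],w[0]]).as_matrix();T[:3,3]=s["eef_pos"]
    np.savez(f"pics/{name}.npz",K=c["camera_matrix"],T=np.linalg.inv(T@c["tool_from_camera"]));return s
def wz(name,px,z):
    d=np.load(f"pics/{name}.npz");return ray(px,z,d["K"],d["T"][:3,:3],d["T"][:3,3])
def wproj(name,p):
    d=np.load(f"pics/{name}.npz");q=d["K"]@(d["T"][:3,:3]@np.array(p)+d["T"][:3,3]);return q[:2]/q[2]
E
python3 - <<'E'
from h import *
from rig import r
np.set_printoptions(precision=3,suppress=True)
h=np.array([-.187,.982]);ry=np.array([.113,.994])
for sg in(-1,1):
    for p,d in(((.4935,.318,.2),h),((.4935,.318,.017),h),((.607,.07,.2),ry),((.607,.07,.029),ry)):
        print(sg,p,r.ik(p,quat(sg*d)))
E
```

```text
-1 (0.4935, 0.318, 0.2) [ 0.471  0.469  1.477  0.     1.196 -2.859]
-1 (0.4935, 0.318, 0.017) [ 0.471  0.713  1.628 -0.     0.8   -2.859]
-1 (0.607, 0.07, 0.2) [ 0.017  0.501  1.416 -0.     1.224 -3.011]
-1 (0.607, 0.07, 0.029) [ 0.017  0.716  1.56  -0.     0.865 -3.011]
1 (0.4935, 0.318, 0.2) [ 0.471  0.469  1.477 -0.     1.196  0.283]
1 (0.4935, 0.318, 0.017) [ 0.471  0.713  1.628 -0.     0.8    0.283]
1 (0.607, 0.07, 0.2) [ 0.017  0.501  1.416 -0.     1.224  0.13 ]
1 (0.607, 0.07, 0.029) [ 0.017  0.716  1.56  -0.     0.865  0.13 ]
```

Run:
```python
from h import *
from rig import r
ry=np.array([.113,.994]);h=np.array([-.187,.982])
r.movep([.607,.07,.2],quat(-ry));s=wsnap(r,"w1");print(s["time_s"],np.round(s["eef_pos"],4))
r.movep([.4935,.318,.2],quat(-h));s=wsnap(r,"w2");print(s["time_s"],np.round(s["eef_pos"],4))
```

```text
2.975 [0.6071 0.0694 0.2   ]
4.0833 [0.4942 0.3171 0.2   ]
```

View pics/w1.png

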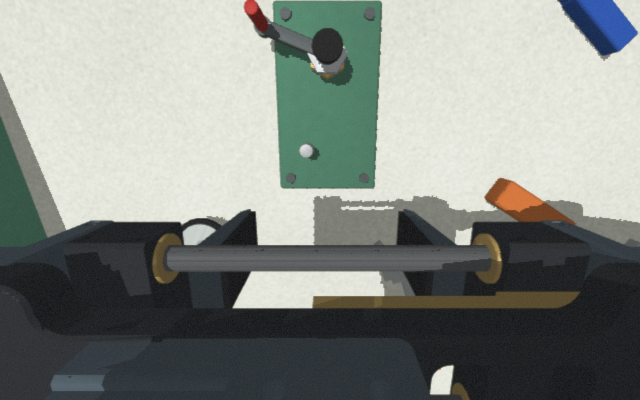

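View pics/w2.png

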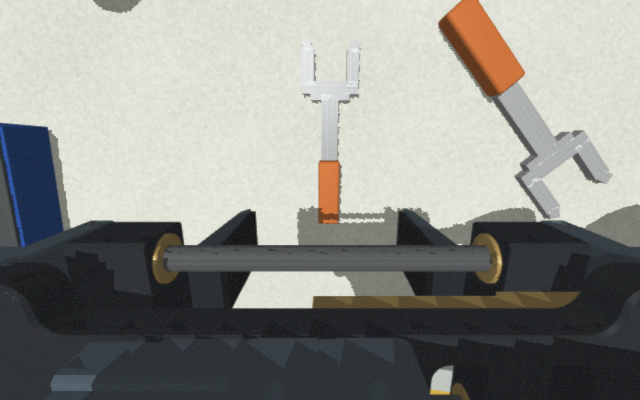

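Run:
```python
from h import *
crop("pics/w1.png","pics/w1c.png",235,0,395,195,3)
crop("pics/w2.png","pics/w2c.png",280,30,390,235,3)
a=cv2.imread("pics/w1c.png");b=cv2.imread("pics/w2c.png");b=cv2.copyMakeBorder(b[:585],0,max(0,585-b.shape[0]),0,0,0)
cv2.imwrite("pics/w12.png",np.hstack([a,b])[:600,:800])
print(a.shape,b.shape)
```

```text
(585, 480, 3) (585, 330, 3)
```

View pics/w12.png

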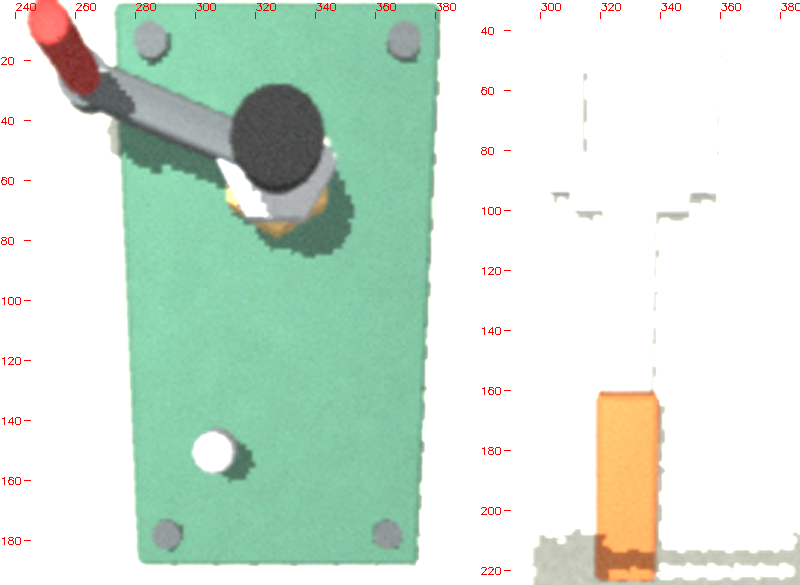

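Run:
```python
from h import *
np.set_printoptions(precision=4,suppress=True)
w=lambda x,y:(235+x/3,y/3)
a=wz("w1",w(140,562),.012);b=wz("w1",w(417,562),.012);c=wz("w1",w(117,4),.012);d=wz("w1",w(439,0),.012)
print(a,b,c,d,np.linalg.norm(a-b),np.linalg.norm(a-c),np.linalg.norm(b-d),np.linalg.norm(c-d))
v=(a+b-c-d);yaw=np.arctan2(-v[0],v[1]);yd=np.array([-np.sin(yaw),np.cos(yaw)]);xd=np.array([yd[1],-yd[0]])
o1=((a+b)/2)[:2]-.15*yd;print("yaw",yaw,yd,"o",o1)
post=wz("w1",w(214,451),.042)[:2];print("post",post,"o from post",post-.024*xd-.1*yd)
cap=wz("w1",w(277,132),.072)[:2];print("cap",cap)
cor=wz("w1",w(278,235),.012)[:2];print("corner",cor)
for o in(o1,):
    q=cor-o;print("corner in rest",q@xd,q@yd,"angle cw",np.arctan2(q@xd,q@yd))
pin=wz("w1",w(47,14),.0895)[:2];print("pin",pin,"r",np.linalg.norm(pin-o1))
q=pin-o1;print("pin ang cw from +y",np.arctan2(q@xd,q@yd), [np.round(wproj('w1',[*o1,z]),1) for z in(.012,.072)])
u=lambda x,y:(280+(x-480)/3,30+y/3)
f0=wz("w2",u(598,393),.022);f1=wz("w2",u(659,393),.022);e0=wz("w2",u(596,581),.022);e1=wz("w2",u(661,579),.022)
print("handle",f0,f1,e0,e1,np.linalg.norm(f0-f1),np.linalg.norm(f0-e0))
g=(f0+f1)/2;e=(e0+e1)/2;hd=(e-g)/np.linalg.norm(e-g);print("hd",hd,"yaw",np.arctan2(-hd[0],hd[1]),"grip",g+.03*hd)
im=cv2.imread("pics/w2.png")[30:175,290:370];im=cv2.resize(im,None,fx=4,fy=4,interpolation=cv2.INTER_CUBIC).astype(float)
cv2.imwrite("pics/w2d.png",np.clip((im-120)*1.8,0,255))
```

```text
[0.6647 0.0697 0.012 ] [0.5484 0.083  0.012 ] [ 0.6413 -0.1355  0.012 ] [ 0.5255 -0.1235  0.012 ] 0.11699613969404944 0.20653498652250865 0.2077338997335926 0.11643098740337769
yaw -0.11182961793177018 [0.1116 0.9938] o [ 0.5898 -0.0727]
post [0.625 0.025] o from post [ 0.59   -0.0717]
cap [ 0.5904 -0.0718]
corner [ 0.5923 -0.0515]
corner in rest 5.173550627723955e-05 0.02134243073761447 angle cw 0.0024240633871179334
pin [ 0.6518 -0.1045] r 0.06967872628432019
pin ang cw from +y 1.9330740208992616 [array([327.7,  58.1]), array([327.9,  42.8])]
handle [0.5083 0.2915 0.022 ] [0.4843 0.2869 0.022 ] [0.4948 0.37   0.022 ] [0.4679 0.3639 0.022 ] 0.02443440380793646 0.07964602676058259
hd [-0.1887  0.982   0.    ] yaw 0.18985993143750965 grip [0.4907 0.3187 0.022 ][ WARN:0@0.607] global loadsave.cpp:1063 imwrite_ Unsupported depth image for selected encoder is fallbacked to CV_8U.
```

View pics/w2d.png

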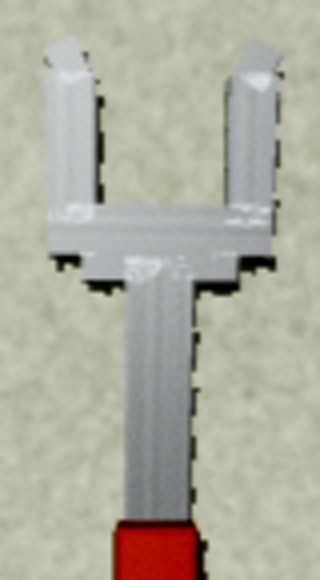

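Run:
```python
from h import *
np.set_printoptions(precision=4,suppress=True)
w=lambda x,y:(290+x/4,30+y/4)
a=wz("w2",w(103,160),.01);b=wz("w2",w(228,160),.01);print(np.linalg.norm(a-b),(a+b)/2)
t=wz("w2",w(165,205),.01);s=wz("w2",w(159.5,400),.01)
h0=wz("w2",w(155,522),.022)
m=(a+b)/2
for p,q in((m,s),(s,h0),(m,h0)): 
    v=q-p;print("yaw",np.arctan2(-v[0],v[1]),np.linalg.norm(v))
v=h0-t;print("throat-handle",np.linalg.norm(v[:2]))
print("throat",t,"h0",h0)
```

```text
0.03601991670422918 [0.5136 0.1873 0.01  ]
yaw 0.16456467675711767 0.06729183924116708
yaw 0.14879681023766725 0.03748310425184653
yaw 0.15911812451512672 0.10349729782343986
throat-handle 0.09069256399639793
throat [0.5114 0.1992 0.01  ] h0 [0.4973 0.2888 0.022 ]
```

```bash
cat >> h.py <<'E'
O=np.array([.590,-.0722]);YAW=-.1118
YD=np.array([-np.sin(YAW),np.cos(YAW)]);XD=np.array([YD[1],-YD[0]])
def W(x,y): return O+x*XD+y*YD
def st(r):
    s=r.sense();f=np.array(s["force"]);R=s["eef_pos"][:2]-O
    print("t%.2f pos %s rest %s z%.4f f(rx,ry,z) %s tz%.2f op%.3f"%(s["time_s"],np.round(s["eef_pos"][:2],4),np.round([R@XD,R@YD],4),s["eef_pos"][2],np.round([f[:2]@XD,f[:2]@YD,f[2]],1),s["ft_torque"][2],s["opening"]));return s
E
python3 - <<'E'
from h import *
from rig import r
h=np.array([-np.sin(.172),np.cos(.172)]);q=quat(-h);g=[.4917,.3186]
r.movep([*g,.06],q);r.move_linear([*g,.018],q,.1);st(r)
r.close_gripper(40);st(r)
r.move_linear([*g,.08],None,.15);st(r)
r.movep([*W(0,.193),.08],quat(-YD));st(r);wsnap(r,"w3")
c=r.camera("top");cv2.imwrite("pics/top3.png",c["color"][:,:,::-1])
crop("pics/w3.png","pics/w3c.png",220,0,420,210,3)
crop("pics/top3.png","pics/top3c.png",230,100,370,220,5)
E
```

```text
t5.32 pos [0.4921 0.3188] rest [-0.1409  0.3777] z0.0187 f(rx,ry,z) [-0.1  0.2  0.2] tz-0.04 op0.999
t6.33 pos [0.4917 0.3186] rest [-0.1413  0.3774] z0.0180 f(rx,ry,z) [-0.1 -0.2  1.2] tz-0.02 op0.283
t6.89 pos [0.4915 0.3185] rest [-0.1415  0.3773] z0.0796 f(rx,ry,z) [-0.  -0.2 -1.7] tz0.01 op0.284
t7.82 pos [0.6108 0.1202] rest [-0.0008  0.1936] z0.0794 f(rx,ry,z) [ 0.4  1.  -1.9] tz-0.01 op0.281
```

View pics/w3.png

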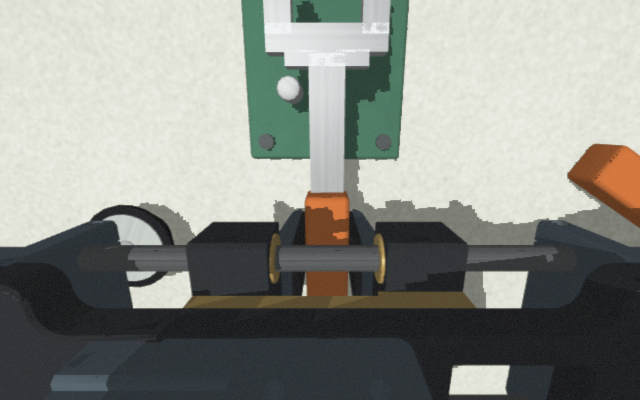

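View pics/w3c.png

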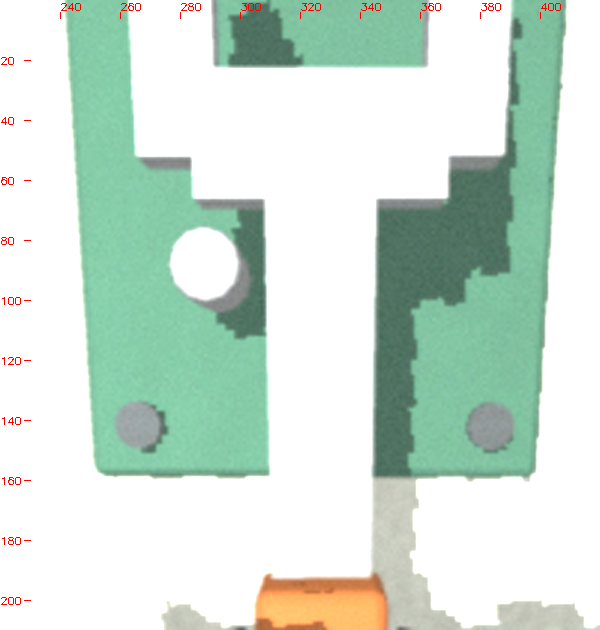

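View pics/top3c.png

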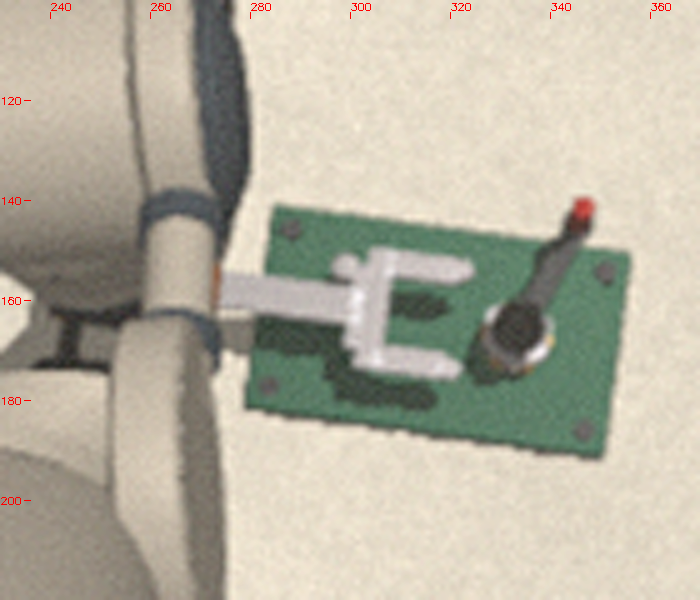

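Run:
```python
from h import *
w=lambda x,y:(220+x/3,y/3)
for n,p in(("thL",(214,66)),("thR",(427,66)),("L0",(214,5)),("R0",(427,5)),("bL",(192,200)),("bR",(448,200)),("shL",(265,215)),("shR",(376,215)),("shL2",(268,470)),("shR2",(373,470))):
    q=wz("w3",w(*p),.0714)[:2]-O;print(n,np.round([q@XD*1e3,q@YD*1e3],1))
```

```text
thL [17.9 72. ]
thR [-19.5  71.9]
L0 [17.6 62.6]
R0 [-19.2  62.5]
bL [22.5 93.7]
bR [-24.1  93.6]
shL [ 9.3 96.2]
shR [-11.   96.2]
shL2 [  9.4 142.6]
shR2 [-11.2 142.6]
```

Run:
```python
from h import *
from rig import r
q=quat(-YD)
r.move_linear([*W(0,.1835),.08],q,.1);st(r)
r.move_linear([*W(0,.1835),.034],q,.1);r.sleep(.1);st(r)
for z in(.0325,.0315,.031,.0305):
    r.move_linear([*W(0,.1835),z],q,.03);s=st(r)
    if s["force"][2]>2:break
wsnap(r,"w4");crop("pics/w4.png","pics/w4c.png",220,0,420,210,3)
```

```text
t8.17 pos [0.6102 0.1105] rest [-0.0003  0.1838] z0.0800 f(rx,ry,z) [ 0.4 -0.6 -2.2] tz0.02 op0.284
t8.88 pos [0.611  0.1102] rest [0.0005 0.1836] z0.0347 f(rx,ry,z) [-0.1  0.7 -2. ] tz0.02 op0.285
t9.12 pos [0.6106 0.1102] rest [1.000e-04 1.835e-01] z0.0328 f(rx,ry,z) [-0.3 -0.2 -1.7] tz-0.04 op0.281
t9.38 pos [0.6104 0.1101] rest [-0.      0.1835] z0.0315 f(rx,ry,z) [-0.2 -0.2 -1.8] tz0.04 op0.283
t9.62 pos [0.6105 0.1101] rest [-0.      0.1835] z0.0310 f(rx,ry,z) [ 0.2  0.  -1.4] tz-0.04 op0.282
t9.88 pos [0.6104 0.1101] rest [-0.      0.1835] z0.0305 f(rx,ry,z) [ 0.4 -0.1 -2.3] tz0.07 op0.284
```

View pics/w4c.png

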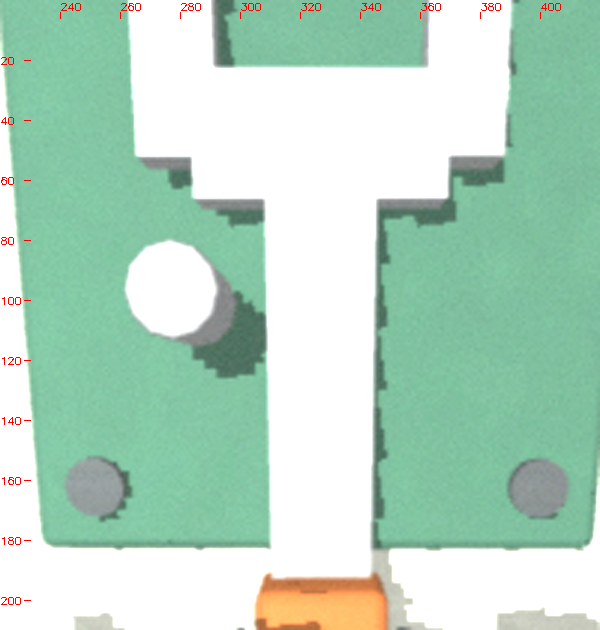

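Run:
```python
from h import *
from rig import r
q=quat(-YD)
z=.0305
while z>.027:
    z-=.0005;r.move_linear([*W(0,.1835),z],q,.03);s=st(r)
    if s["force"][2]>1:break
y=.1835
while y>.1405:
    step=.004 if y>.158 or .146<y<.154 else .0015
    y-=step
    r.move_linear([*W(0,y),z],q,.05);s=st(r)
    fy=np.array(s["force"])[:2]@YD
    if fy>12:break
```

```text
t10.18 pos [0.6105 0.1102] rest [0.     0.1835] z0.0300 f(rx,ry,z) [-0.8 -0.  -1. ] tz0.07 op0.281
t10.43 pos [0.6106 0.1102] rest [1.000e-04 1.835e-01] z0.0299 f(rx,ry,z) [-1.7 -0.8  5.7] tz-0.07 op0.289
t10.68 pos [0.6104 0.106 ] rest [0.0004 0.1793] z0.0299 f(rx,ry,z) [-0.4 -0.6  5.4] tz-0.07 op0.282
t10.93 pos [0.61   0.1019] rest [0.0005 0.1753] z0.0299 f(rx,ry,z) [-0.2 -0.6  5.1] tz0.07 op0.285
t11.18 pos [0.6096 0.0979] rest [0.0005 0.1712] z0.0299 f(rx,ry,z) [-0.  -1.6  5.5] tz-0.04 op0.282
t11.43 pos [0.6092 0.0939] rest [0.0005 0.1672] z0.0299 f(rx,ry,z) [ 0.  -0.1  6.5] tz0.02 op0.278
t11.68 pos [0.6087 0.09  ] rest [0.0005 0.1632] z0.0300 f(rx,ry,z) [ 0.2 -1.4  5.5] tz0.03 op0.282
t11.93 pos [0.6083 0.0859] rest [0.0005 0.1592] z0.0300 f(rx,ry,z) [ 1.  -0.8  6.5] tz-0.01 op0.284
t12.18 pos [0.6078 0.082 ] rest [0.0005 0.1552] z0.0300 f(rx,ry,z) [ 1.2 -1.   6.3] tz0.01 op0.285
t12.43 pos [0.6077 0.0807] rest [0.0005 0.154 ] z0.0300 f(rx,ry,z) [0.4 1.8 6. ] tz-0.05 op0.282
t12.68 pos [0.6072 0.0766] rest [0.0005 0.1498] z0.0300 f(rx,ry,z) [-0.  -0.7  6.2] tz0.03 op0.283
t12.93 pos [0.6068 0.0725] rest [0.0005 0.1457] z0.0300 f(rx,ry,z) [ 0.1 -1.4  6.1] tz-0.05 op0.279
t13.18 pos [0.6066 0.0713] rest [0.0005 0.1444] z0.0300 f(rx,ry,z) [-0.1  0.8  6.6] tz-0.06 op0.282
t13.43 pos [0.6064 0.0699] rest [0.0005 0.143 ] z0.0300 f(rx,ry,z) [0.2 1.8 6.9] tz-0.08 op0.282
t13.68 pos [0.6064 0.0692] rest [0.0005 0.1423] z0.0300 f(rx,ry,z) [-0.   9.1  5.4] tz-0.00 op0.282
t13.93 pos [0.6064 0.0688] rest [0.0006 0.1419] z0.0300 f(rx,ry,z) [ 0.1 21.5  3.6] tz-0.00 op0.280
```

Contact came at TCP rest y ≈ 142.5 mm, so the jaw is about 2 mm past the axis: fully home. I'll relieve the push, release and check.

Run:
```python
from h import *
from rig import r
q=quat(-YD)
r.move_linear([*W(0.0003,.1425),.0298],q,.03);st(r)
r.gripper_open();st(r)
p=r.sense()["eef_pos"][:2]
r.move_linear([*p,.15],None,.2);st(r);r.sleep(.1)
wsnap(r,"w5");crop("pics/w5.png","pics/w5c.png",220,0,420,210,3)
for n in("top","scene"):
    c=r.camera(n);cv2.imwrite(f"pics/{n}5.png",c["color"][:,:,::-1])
crop("pics/scene5.png","pics/scene5c.png",230,190,390,290,5)
# lever orientation feasibility
th0=1.933
for sg in(-1,1):
    for a in(1.93,2.4,2.9,3.4,3.9,4.3):
        c,s_=np.cos(a),np.sin(a)   # pos angle cw from +y
        P=W(.07*s_,.07*c); rad=s_*XD+c*YD; tan=c*XD-s_*YD
        Q=P+.031*tan
        k=r.ik([*Q,.066],quat(sg*rad));print(sg,a,None if k is None else np.round(k,2))
```

```text
t14.18 pos [0.6064 0.0696] rest [0.0005 0.1427] z0.0300 f(rx,ry,z) [-0.2  6.1  3.9] tz-0.02 op0.281
t15.25 pos [0.6062 0.0694] rest [0.0003 0.1425] z0.0298 f(rx,ry,z) [ 0.2 -0.4  0.9] tz0.03 op0.996
t16.00 pos [0.6056 0.0693] rest [-0.0003  0.1424] z0.1490 f(rx,ry,z) [-0.8  0.3 -0.3] tz0.00 op0.999
-1 1.93 [-0.29  0.71  1.43 -0.    1.   -1.39]
-1 2.4 [-0.33  0.68  1.51 -0.    0.96 -0.96]
-1 2.9 [-0.35  0.64  1.6  -0.    0.9  -0.48]
-1 3.4 [-0.34  0.6   1.69 -0.    0.84  0.03]
-1 3.9 [-0.29  0.58  1.76 -0.    0.8   0.58]
-1 4.3 [-0.24  0.57  1.78 -0.    0.79  1.03]
1 1.93 [-0.29  0.71  1.43 -0.    1.    1.75]
1 2.4 [-0.33  0.68  1.51 -0.    0.96  2.18]
1 2.9 [-0.35  0.64  1.6  -0.    0.9   2.66]
1 3.4 None
1 3.9 [-0.29  0.58  1.76 -0.    0.8  -2.56]
1 4.3 [-0.24  0.57  1.78 -0.    0.79 -2.11]
```

View pics/w5c.png

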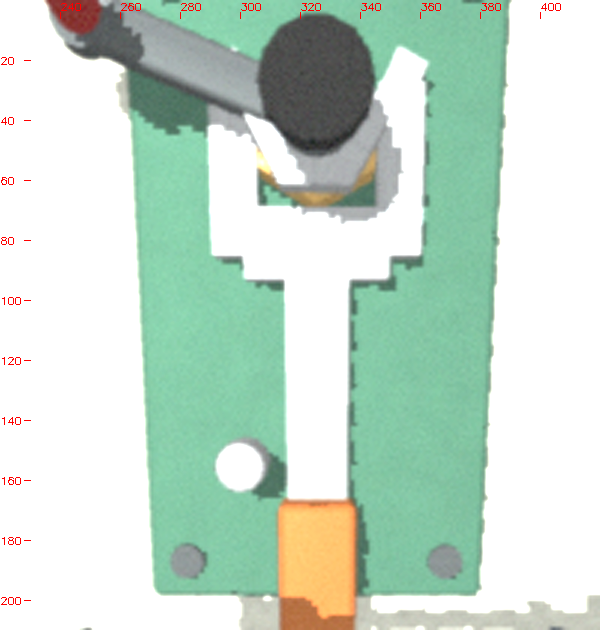

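View pics/scene5c.png

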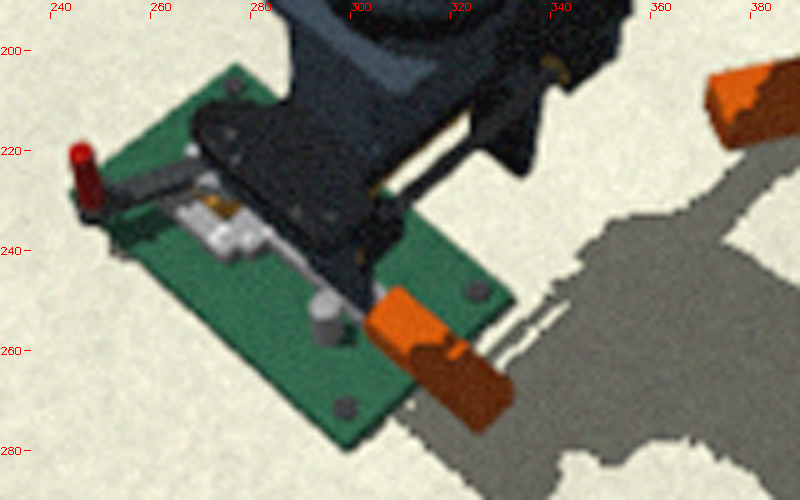

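```bash
cat >> h.py <<'E'
LEAD=.031
def pose(a,z=.066):
    s_,c=np.sin(a),np.cos(a);P=W(.07*s_,.07*c);rad=s_*XD+c*YD;tan=c*XD-s_*YD
    return [*(P+LEAD*tan),z],quat(-rad),rad,tan
def ft(r,a,n=1):
    F=[]
    for i in range(n):
        if i:r.sleep(.02)
        s=r.sense();F.append(s["force"])
    f=np.mean(F,0);_,_,rad,tan=pose(a);return s["time_s"],-f[:2]@tan,f[:2]@rad,f[2]
E
python3 - <<'E'
from h import *
from rig import r
a=1.933
p,q,_,_=pose(a,.14)
r.movep(p,q);r.sleep(.1);print("bias",np.round(ft(r,a,5),2))
p,q,_,_=pose(a);r.move_linear(p,q,.1);r.sleep(.1);print("down",np.round(ft(r,a,5),2));wsnap(r,"w6")
for i in range(4):
    a+=.04;p,q,_,_=pose(a);r.move_linear(p,q,.06);print("%.3f"%a,np.round(ft(r,a),2))
wsnap(r,"w7")
c=r.camera("scene");cv2.imwrite("pics/scene7.png",c["color"][:,:,::-1]);crop("pics/scene7.png","pics/scene7c.png",210,170,350,270,5)
E
```

```text
bias [17.92 -0.23 -0.18  0.11]
down [ 1.898e+01 -1.900e-01 -1.000e-02 -3.000e-02]
1.973 [19.27 -0.89 -0.5  -0.27]
2.013 [19.52  0.92 -0.62 -0.09]
2.053 [ 1.977e+01  2.200e-01 -1.000e-02  5.400e-01]
2.093 [20.02 -0.74  0.2  -0.59]
```

View pics/w7.png

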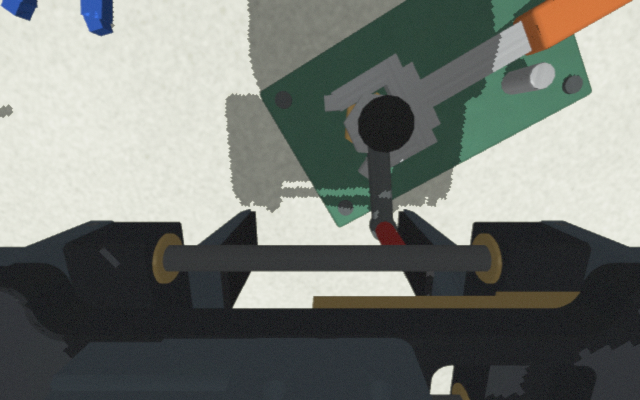

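View pics/scene7c.png

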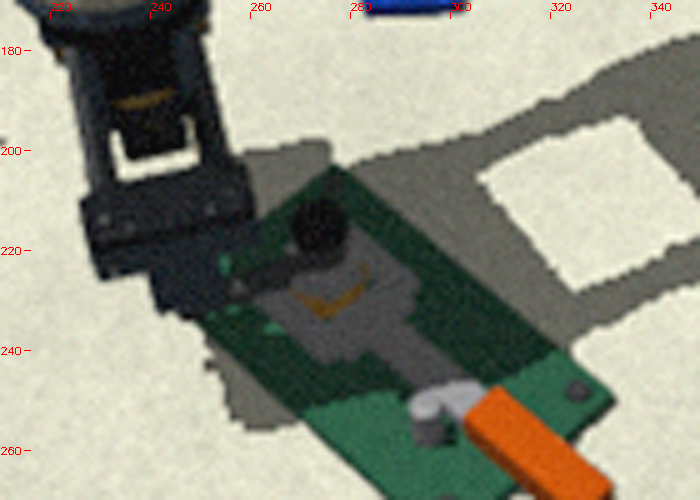

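```bash
sed -i 's/^LEAD=.*/LEAD=.039/' h.py
cat > swing.py <<'E'
from h import *
from rig import r
import sys
a=1.96;log=[]
fine=False
while a<4.3:
    f_prev=log[-1][2] if log else 0
    da=.05 if a<2.70 else .02
    a+=da;p,q,_,_=pose(a);r.move_linear(p,q,.06)
    m=ft(r,a,1 if a<2.7 else 2);log.append((a,m[0],m[1],m[2],m[3]))
    if m[1]>7.5:
        m=ft(r,a,5);log.append((a,m[0],m[1],m[2],m[3]))
        if m[1]>7: break
    if m[0]>55: break
for l in log: print("%.3f t%.2f tan%.1f rad%.1f z%.1f"%l)
E
python3 swing.py
```

```text
2.010 t20.38 tan1.6 rad0.2 z0.5
2.060 t20.62 tan0.0 rad0.7 z-0.7
2.110 t20.88 tan-0.2 rad0.3 z0.2
2.160 t21.12 tan0.7 rad0.1 z0.1
2.210 t21.38 tan2.0 rad0.1 z0.2
2.260 t21.62 tan0.9 rad0.9 z-0.1
2.310 t21.88 tan1.1 rad0.7 z0.4
2.360 t22.12 tan1.4 rad0.2 z-0.4
2.410 t22.38 tan1.8 rad0.6 z-0.0
2.460 t22.62 tan1.6 rad-0.2 z0.1
2.510 t22.88 tan1.4 rad0.1 z0.6
2.560 t23.12 tan0.6 rad0.1 z-0.7
2.610 t23.38 tan0.0 rad-0.1 z0.3
2.660 t23.62 tan1.0 rad1.2 z0.0
2.710 t23.89 tan0.7 rad0.7 z0.7
2.730 t24.16 tan2.3 rad0.4 z0.3
2.750 t24.43 tan2.2 rad0.4 z-0.4
2.770 t24.69 tan1.9 rad-0.3 z0.4
2.790 t24.96 tan3.3 rad-0.1 z0.3
2.810 t25.23 tan2.3 rad1.0 z0.6
2.830 t25.49 tan1.9 rad0.1 z0.2
2.850 t25.76 tan1.7 rad0.3 z0.3
2.870 t26.02 tan2.0 rad0.1 z0.6
2.890 t26.29 tan1.9 rad0.2 z-0.0
2.910 t26.56 tan1.9 rad0.8 z1.0
2.930 t26.82 tan1.9 rad0.5 z0.6
2.950 t27.09 tan1.4 rad0.2 z0.1
2.970 t27.36 tan1.8 rad0.3 z0.4
2.990 t27.62 tan1.9 rad1.0 z0.1
3.010 t27.89 tan2.3 rad0.3 z0.5
3.030 t28.16 tan1.8 rad1.0 z0.6
3.050 t28.43 tan1.7 rad0.2 z0.4
3.070 t28.69 tan2.3 rad0.9 z-0.1
3.090 t28.96 tan2.2 rad0.6 z0.5
[... 453 characters left out ...]
3.390 t32.96 tan2.0 rad0.1 z0.5
3.410 t33.23 tan1.8 rad-0.6 z0.2
3.430 t33.49 tan2.0 rad-0.6 z0.6
3.450 t33.76 tan1.1 rad0.3 z0.6
3.470 t34.02 tan2.0 rad-0.4 z0.2
3.490 t34.29 tan2.0 rad-1.0 z0.5
3.510 t34.56 tan1.6 rad-0.3 z-0.3
3.530 t34.83 tan2.3 rad-0.3 z-0.4
3.550 t35.09 tan1.9 rad0.1 z0.5
3.570 t35.36 tan2.0 rad-0.6 z-0.6
3.590 t35.62 tan2.5 rad-1.6 z-0.5
3.610 t35.89 tan1.8 rad-0.7 z0.1
3.630 t36.16 tan2.1 rad-1.2 z-0.2
3.650 t36.42 tan2.1 rad-1.0 z-0.7
3.670 t36.69 tan1.5 rad-1.0 z0.0
3.690 t36.96 tan3.7 rad-2.0 z0.1
3.710 t37.23 tan4.5 rad-1.2 z-0.1
3.730 t37.49 tan6.6 rad-1.8 z-0.4
3.750 t37.76 tan7.3 rad-1.3 z-0.3
3.770 t38.02 tan9.1 rad-2.0 z-1.6
3.770 t38.09 tan8.9 rad-2.0 z-1.5
```

```bash
cat > tight.py <<'E'
from h import *
from rig import r
a=3.77
while a<4.3:
    a+=.008;p,q,_,_=pose(a);r.move_linear(p,q,.02);m=ft(r,a,4)
    print("%.3f"%a,np.round(m,1))
    if m[1]>13 or m[0]>52:break
c=r.camera("top");cv2.imwrite("pics/top8.png",c["color"][:,:,::-1]);crop("pics/top8.png","pics/top8c.png",230,120,370,220,5)
wsnap(r,"w8")
E
python3 tight.py
```

```text
3.778 [38.4 10.4 -2.  -1.3]
3.786 [38.7 10.4 -2.4 -1.6]
3.794 [39.  11.1 -2.1 -2. ]
3.802 [39.3 12.2 -2.3 -1.3]
3.810 [39.6 12.4 -1.5 -1.8]
3.818 [39.9 12.9 -1.2 -2.1]
3.826 [40.2 13.4 -1.6 -2.4]
```

View pics/w8.png

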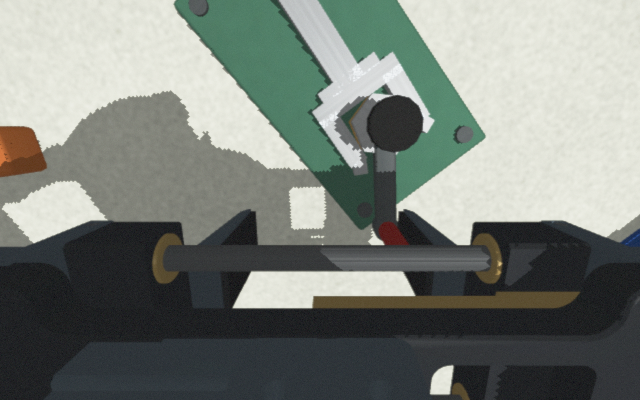

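View pics/top8c.png

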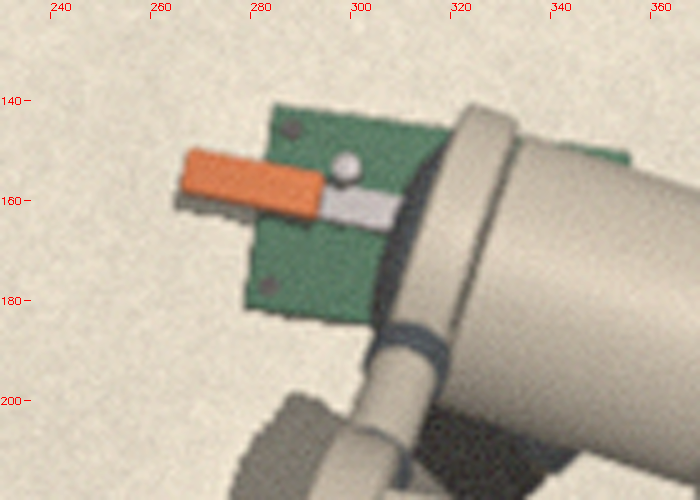

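```bash
sed -i 's/^a=3.77/a=3.826/;s/m\[1\]>13 or/m[1]>16.5 or/;s/top8/top9/g;s/"w8"/"w9"/;s/a+=.008/a+=.006/;s/ft(r,a,4)/ft(r,a,5)/' tight.py; python3 tight.py
```

```text
3.832 [40.6 14.2 -1.7 -2. ]
3.838 [40.9 14.9 -1.9 -2. ]
3.844 [41.2 15.1 -1.8 -1.7]
3.850 [41.6 15.8 -1.3 -1.6]
3.856 [41.9 15.6 -1.5 -2. ]
3.862 [42.2 16.6 -1.8 -1.2]
```

Run:
```python
from h import *
from rig import r
a=3.862
print(np.round(ft(r,a,12),2))
a=3.865;p,q,_,_=pose(a);r.move_linear(p,q,.02);print(np.round(ft(r,a,12),2))
# let go: back off along arc, then raise
LE=a
for b in(3.83,3.78,3.74):
    p,q,_,_=pose(b);r.move_linear(p,q,.04);print(b,np.round(ft(r,b,3),1))
r.move_linear([p[0],p[1],.14],None,.15)
st(r);wsnap(r,"w10")
k=r.sense()["q"].copy();k=np.array(k);k[0]-=.5;r.goto_joints(k);r.sleep(.2);st(r)
for n in("top","scene"):
    c=r.camera(n);cv2.imwrite(f"pics/{n}10.png",c["color"][:,:,::-1])
crop("pics/top10.png","pics/top10c.png",230,120,370,220,5)
crop("pics/scene10.png","pics/scene10c.png",220,180,380,290,5)
```

```text
[42.48 16.32 -1.62 -1.92]
[42.91 16.56 -1.56 -1.96]
3.83 [43.2 12.1 -2.3 -1.9]
3.78 [43.5  5.8 -1.9 -1. ]
3.74 [43.8  1.7  0.1 -0.2]
t44.40 pos [ 0.5143 -0.0996] rest [-0.0722 -0.0357] z0.1395 f(rx,ry,z) [-0.1  0.4 -0.8] tz-0.03 op0.999
t45.67 pos [ 0.4041 -0.3329] rest [-0.1557 -0.2798] z0.1390 f(rx,ry,z) [-0.8 -0.1 -0.4] tz0.01 op0.997
```

View pics/w10.png

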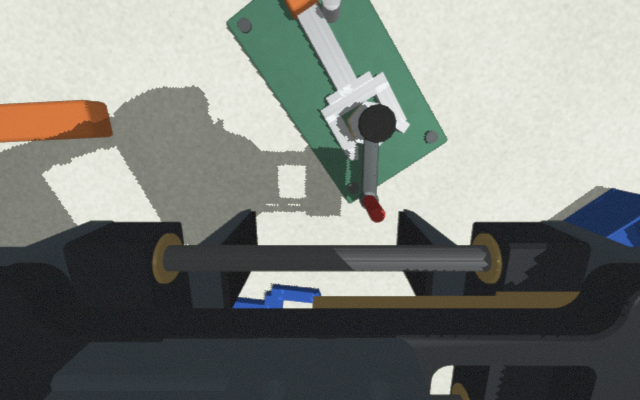

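View pics/top10c.png

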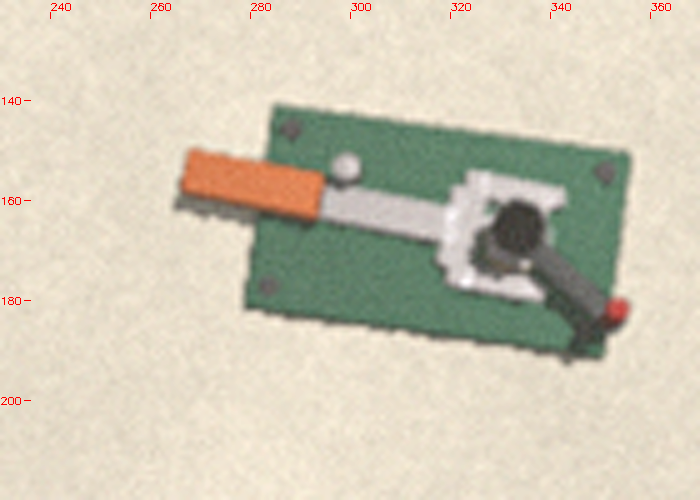

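View pics/scene10c.png

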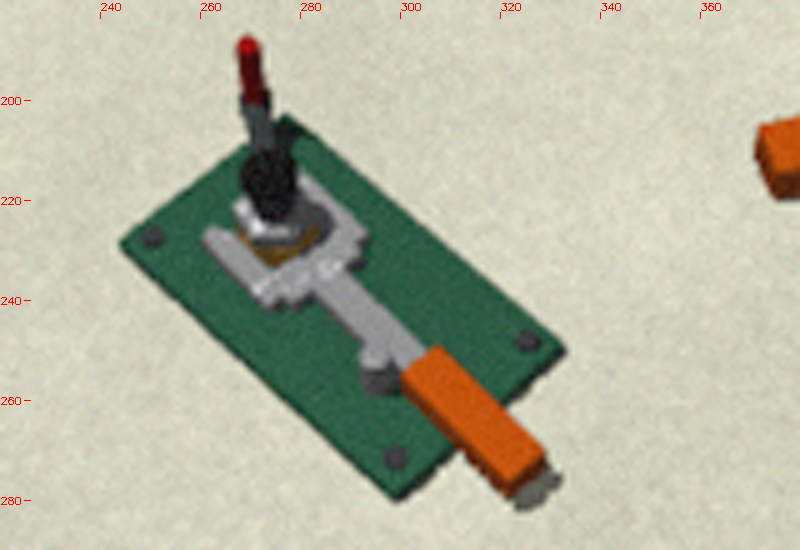

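Run:
```python
from h import *
f=lambda n,q:print(n,np.round([(q[:2]-O)@XD*1e3,(q[:2]-O)@YD*1e3],1))
w=lambda x,y:(230+x/5,120+y/5)
pin=onz("top",w(617,310),.0895);f("pin",pin);q=pin[:2]-O;print("ang",np.arctan2(q@XD,q@YD)%6.283)
f("tips",onz("top",w(556,246),.022));f("tipA",onz("top",w(566,197),.022));f("tipB",onz("top",w(545,297),.022))
a=onz("top",w(324,194),.034);e=onz("top",w(184,169),.034);f("h0",a);f("h1",e)
crop("pics/w10.png","pics/w10c.png",290,40,450,170,5)
```

```text
pin [-39.5 -59.1]
ang 3.730765115424248
tips [ -1.1 -25.2]
tipA [ 27.3 -27.1]
tipB [-30.8 -22.9]
h0 [  8.7 108.4]
h1 [ 12.1 188.7]
```

View pics/w10c.png

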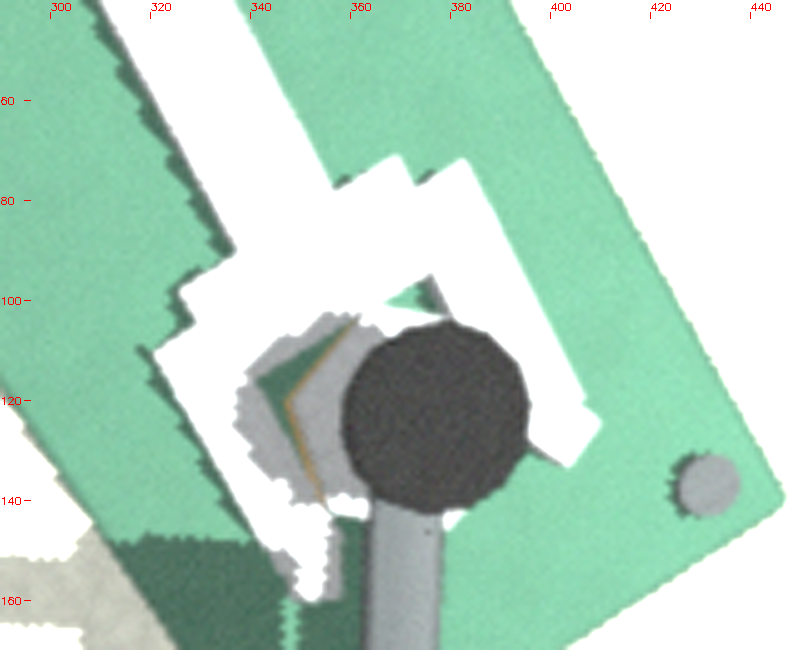

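Run:
```python
from h import *
w=lambda x,y:(290+x/5,40+y/5)
R=lambda q:np.array([(q[:2]-O)@XD*1e3,(q[:2]-O)@YD*1e3])
a=R(wz("w10",w(256,380),.022));b=R(wz("w10",w(430,275),.022))
print(a,b,np.linalg.norm(a-b)); d=(b-a)/np.linalg.norm(b-a);n=np.array([d[1],-d[0]]);n*=np.sign(-n[1])
print("jaw",(a+b)/2+23*n,n,"ang",np.arctan2(n[0],-n[1]))
c=R(wz("w10",w(287,402),.028));print("brass corner top",c,np.hypot(*c),np.arctan2(*c))
pn=R(wz("w10",(377,214),.0895));print("pin",pn,np.hypot(*pn))
print("stud",R(wz("w10",w(436,417),.072)))
```

```text
[-16.86740226  21.35023081] [20.26467582 18.77671538] 37.22115265251675
jaw [ 0.10838901 -2.88148522] [-0.06914121 -0.99760688] ang -0.06919641437232299
brass corner top [-14.64050092  14.82634259] 20.836619248973715 -0.7790914409351637
pin [-38.43914309 -55.4578646 ] 67.4769773132155
stud [0.21606302 0.92841064]
```

```bash
python3 -c "
from rig import r
print(r.sense()['time_s'],r.job_done())"
```

```text
the job is handed in; nothing more can be done
45.7667 None
```

The spanner is home on the brass nut and the jam-nut lever is pulled up tight. I handed the job in at 45.8 s, with the arm clear of everything.

- **Spanner:** I gripped the smaller orange-handled one, laid it flat on the plate and slid it on until the throat met the nut's corner (21 N on the wrist). It was then released. In the last pictures the jaw centre is about 2.9 mm past the nut axis, inside the 5 mm limit. The shank is on the robot's side of the post and bears on it.
- **Lever:** I pushed the red pin clockwise with the inside of one finger, and it began to tighten after about 1.8 rad. I pulled it up until the force along the swing read 16.6 N, about 16.8 N once the sensor offset is allowed for. Let go, it sprang back about 0.1 rad and stayed there.
- **Lower nut:** it turned about 0.27 rad clockwise, within the 0.52 rad limit.

**Checks that disagreed:**
- **Overhead camera:** it reads 2–5 mm lower in y than the wrist camera and would put the jaw about 6 mm past the axis. I relied on the wrist camera because it agreed with the known sizes and with where contact was felt.
- **Running friction:** it read about 2 N at the pin, against the 3–6 N stated. I only measured force while the arm was stopped, so the peak while moving may be a little above 16.8 N.

I did not touch the screwdriver, tweeter, screw bin or the other two spanners.

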